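Grade the bench chisels into the other tray

TASK

Four bench chisels lie in mixed order in the pale pine tray. Move them to the empty dark tray, one to a notch and graded by blade width, with the narrowest in the notch at the robot's left-hand end and the widest at the right-hand end, lying straight in their notches as they do now: handle towards the robot, blade flat and pointing away. Lay each one down gently, and leave the mallet, the wax tin and the oilstone where they are.

Things in the scene. Friction and masses are not known exactly. Their poses are not given: they have to be found in the camera images.
- chisel_6: bench chisel, blade 6 mm wide (the set: 6, 12, 20, 32), about 127 g, 265 mm long. Origin on the axis where to grip, near the balance point; x to the cutting edge, z up, blade flat. Along x: round beech handle 26 mm thick from -95 to +26 mm (straight -30 to +10), brass ferrule, 4 mm thick blade +54 to +170. Starts in a pine tray notch, origin 45 mm above the bench, its x along the tray's
- chisel_12: bench chisel, blade 12 mm wide (the set: 6, 12, 20, 32), about 142 g, 265 mm long. Origin on the axis where to grip, near the balance point; x to the cutting edge, z up, blade flat. Along x: round beech handle 26 mm thick from -95 to +26 mm (straight -30 to +10), brass ferrule, 4 mm thick blade +54 to +170. Starts in a pine tray notch, origin 45 mm above the bench, its x along the tray's
- chisel_20: bench chisel, blade 20 mm wide (the set: 6, 12, 20, 32), about 170 g, 265 mm long. Origin on the axis where to grip, near the balance point; x to the cutting edge, z up, blade flat. Along x: round beech handle 26 mm thick from -95 to +26 mm (straight -30 to +10), brass ferrule, 4 mm thick blade +54 to +170. Starts in a pine tray notch, origin 45 mm above the bench, its x along the tray's
- chisel_32: bench chisel, blade 32 mm wide (the set: 6, 12, 20, 32), about 212 g, 265 mm long. Origin on the axis where to grip, near the balance point; x to the cutting edge, z up, blade flat. Along x: round beech handle 26 mm thick from -95 to +26 mm (straight -30 to +10), brass ferrule, 4 mm thick blade +54 to +170. Starts in a pine tray notch, origin 45 mm above the bench, its x along the tray's
- dark_tray: dark brown chisel tray, fixed; base 300 x 300 x 10 mm, x -120 to +180. Origin at bench level, x away from the robot. 4 notches at y +96, +32, -32, -96 mm (+y: robot's left) with 45 degree sides in two battens: handles at x -70 (floor 32 mm, teeth 54 mm above bench), blades at x +90 (floor 43, teeth 56). A chisel in its notch self-centres, lies along x with its origin at x 0, 45 mm up
- pine_tray: pale pine chisel tray of the same make, size and frame as the dark one, fixed; the four chisels lie in its notches at the start, 64 mm apart in any order, 38 mm free between handles
- mallet: bystander: beech joiner's mallet lying on its side, head 75 x 135 x 60 mm, handle 227 mm long towards its -x; origin under the head's centre.
- wax_tin: bystander: round tin of wax, 87 mm across, 46 mm high, dark lid; origin under its centre.
- oilstone: bystander: grey oilstone in a wooden block, 230 x 75 x 38 mm, long side along its x; origin under its centre.

How it is judged (in metres and radians):
At the end, for the whole second after the job is handed in: From left (+y) to right the 6, 12, 20, 32 mm chisels rest released in the dark tray: origin within 12 mm of its notch across, 15 mm of tray x 0 along, 6 mm of 45 mm height; axis level within 0.06 rad, along tray x within 0.14 rad, blade away from the robot and flat within 0.35 rad (x of chisel_6 in the frame of dark_tray between -0.015 and 0.015 m and y of chisel_6 in the frame of dark_tray between 0.084 and 0.108 m and z of chisel_6 in the frame of dark_tray between 0.039 and 0.051 m and angle between chisel_6's own x axis and vertical between 1.5108 and 1.6308 rad and angle between each of chisel_6, chisel_12, chisel_20, chisel_32's own z axis and vertical below 0.35 rad and angle between the x axis of each of chisel_6, chisel_12, chisel_20, chisel_32 and the x axis of dark_tray, either way round below 0.14 rad and linear speed of each of chisel_6, chisel_12, chisel_20, chisel_32 below 0.02 m/s and angular speed of each of chisel_6, chisel_12, chisel_20, chisel_32 below 0.2 rad/s and x of chisel_12 in the frame of dark_tray between -0.015 and 0.015 m and y of chisel_12 in the frame of dark_tray between 0.02 and 0.044 m and z of chisel_12 in the frame of dark_tray between 0.039 and 0.051 m and angle between chisel_12's own x axis and vertical between 1.5108 and 1.6308 rad and x of chisel_20 in the frame of dark_tray between -0.015 and 0.015 m and y of chisel_20 in the frame of dark_tray between -0.044 and -0.02 m and z of chisel_20 in the frame of dark_tray between 0.039 and 0.051 m and angle between chisel_20's own x axis and vertical between 1.5108 and 1.6308 rad and x of chisel_32 in the frame of dark_tray between -0.015 and 0.015 m and y of chisel_32 in the frame of dark_tray between -0.108 and -0.084 m and z of chisel_32 in the frame of dark_tray between 0.039 and 0.051 m and angle between chisel_32's own x axis and vertical between 1.5108 and 1.6308 rad); the robot touches nothing.
It fails at once if the mallet is pushed more than 20 mm from its place (distance of mallet from where it was at the start of the episode above 0.02 m).
It fails at once if the wax tin is pushed more than 20 mm from its place (distance of wax_tin from where it was at the start of the episode above 0.02 m).
It fails at once if the oilstone is pushed more than 20 mm from its place (distance of oilstone from where it was at the start of the episode above 0.02 m).
It fails at once if a chisel is dropped: falls unheld faster than 0.6 m/s, as from some 18 mm ((linear speed of chisel_6 above 0.6 m/s and contact force between the fingers and chisel_6 below 0.05 N) or (linear speed of chisel_12 above 0.6 m/s and contact force between the fingers and chisel_12 below 0.05 N) or (linear speed of chisel_20 above 0.6 m/s and contact force between the fingers and chisel_20 below 0.05 N) or (linear speed of chisel_32 above 0.6 m/s and contact force between the fingers and chisel_32 below 0.05 N)).
It fails at once if a chisel is rammed into the dark tray (contact force above 60 N) (contact force between any of chisel_6, chisel_12, chisel_20, chisel_32 and dark_tray above 60 N).
It also fails if it takes over 120 s, if anything falls off the work surface, if the arm or the gripper's body presses on something with over 40 N, if the wrist force passes 120 N, or if a joint passes its speed limit or range.

ROBOT

A 6-joint arm with a two-finger parallel gripper is mounted at the origin on the work surface. World frame = base frame: x ahead of the robot, y to its left, z up, the work surface at z = 0. Lengths are in mm, angles in rad, forces in N, time in s.
With the tool pointing down it reaches from about 400 to 925 mm from the base axis. Payload 12.5 kg.
Tool frame: the origin (TCP) lies midway between the tips of the shut fingers; the grasp point (between the pads) lies 19 mm behind it (env.pinch_z is the z of the grasp point in the tool frame, in mm); z points along the fingers, y is the line along which they close (so a half turn about z gives the same grasp; the last joint's range is limited). The gripper opens to 95 mm and grips with 3 to 60 N. Pads are 20 mm wide; open, the fingers measure 119 mm over their backs; the gripper's body (75 mm by 180 mm) begins 59 mm behind the grasp point.
Start: joints at [1.142, 0.491, 1.559, -0, 1.092, -0.106], TCP at [198.248, 592.743, 214.661] pointing down, gripper open.
Joint ranges: [-3.1, 3.1], [-0.84, 2.19], [0.05, 2.79], [-1.13, 4.28], [0.06, 2.93], [-2.69, 2.69]. Speed limits (rad/s): [2.22, 2.22, 2.79, 3.14, 3.14, 3.14].

INTERFACE

Orientations are given as [roll, pitch, yaw] about the fixed x, y, z axes, in that order (R = Rz(yaw) Ry(pitch) Rx(roll)).
In Python, from cell import env, eyes gives the robot as it stands.
- The arm moves only by the shell command python3 -m inch 'ROWS'. ROWS is JSON, a list of rows, each a list of 3 entries, a list of its own where there are three numbers: the shift along the tool's x, y, z in units of 60 mm (1.0 is 60 mm), then the turn about the tool's z in units of 5 degrees (1.0 is 5 degrees), then the closure, from -1 (fully open) to 1 (shut). In form: [[[tx, ty, tz], turn, claw], ...]. A call has exactly 10 rows; each row shifts and turns the commanded pose from where the row before left it, along the tool's axes as they then stand; what a row does not reach is not made up. A row lasts 1/8 s, in which the tool goes at most 62.5 mm and 10.7 degrees, less where a joint would pass 70% of its speed; a pose out of reach is approached as far as the arm can. A call is refused whole if a number of a shift passes 1 or a number of a turn 1, either way. A call with a gripper value outside its range is refused whole. The fingers move at their own pace and stop on an object; the grip force is fixed at half the most. Time passes only in rows, so rows that do not move let the fingers close, or fill a call up. It gives the time, the measured TCP pose, the force, the opening and the grip force at its end, in the units of the state.
- env.state(): the state, without advancing time (a new reading comes with each control period).
- eyes.read_camera(name): name is "scene" or "top"; returns a dict with "pixels" (384x512x3 uint8, red, green, blue), "fx", "fy", "cx", "cy" (pixels), "extrinsics" (4x4, takes a point from world to camera coordinates). Camera axes: x right, y down, z forward; pixel columns grow to the right and rows downward; lengths in mm; the calibration is good to about 2 mm. A picture is of the moment at which its call begins. There is no depth.
- env.job_done(): hands the job in; it is judged then, once.
Trained networks look in a picture, given as the dict that the camera call returned (one of the last four; its "shot" number tells which), for a name from the list of things; names that differ only in an ending like _2 or _b are one class to them, and where a whole thing is asked for, a point or a joint stands for the part that bears it (a point fixed in the world has none). Each returns a list of dicts, best first, with "score" (0 to 1); they miss things now and then, are a little off and sometimes report something else, mostly with a low value. They report only what shows in the picture. A call takes as long as a camera call.
- eyes.boxes_of(name, picture): "centre" ([row, column] in pixels, amid what is visible of it).
- eyes.cut_out(name, picture): "mask" (384x512 bool, what is visible of it) and "centre" ([row, column] in pixels, amid what is visible of it).
- eyes.spot_point(name, picture): "centre" ([row, column] in pixels: a listed point, or the origin of a listed thing).
The state is a dict: "t": time; "joints": joint angles; "qvel": joint speeds; "tau": joint torques, N m; "eef_pos": TCP position; "tcp_rot": TCP orientation; "ft_force": force on the tool from outside, world axes, zero at the start; "moment": the same for the moment, N m; "opening": opening from 0.0 (shut) to 1.0 (fully open); "grip_force": force on a finger pad.
Only numpy, scipy, OpenCV 4.12 (cv2) and the standard library are available. Lean on these libraries where they do the work, as an engineer would, in place of code of your own. Each camera call takes 0.05 s, during which the arm holds its last target. There are 200 camera calls.

## Working session

There is one attempt and no reset: what is moved stays moved. The work goes in short steps, Python scripts to look and compute and a shell command to move; the robot and the scene stay as the last step left them, time stands still between calls to the robot, and variables do not carry over. Pictures are saved under pics/ and viewed, at most 14 in all, crops included, and the job is handed in when it is done.

```bash
ls; mkdir -p pics
cat > h.py <<'E'
from cell import env, eyes
import numpy as np, cv2
def ray(p, rc, z):
    """world point at height z seen at pixel (row,col)"""
    E=np.array(p["extrinsics"]);R,t=E[:3,:3],E[:3,3]
    d=R.T@np.array([(rc[1]-p["cx"])/p["fx"],(rc[0]-p["cy"])/p["fy"],1]);c=-R.T@t
    return c+d*(z-c[2])/d[2]
def proj(p,X):
    E=np.array(p["extrinsics"]);c=E[:3,:3]@np.array(X)+E[:3,3]
    return np.array([c[1]/c[2]*p["fy"]+p["cy"],c[0]/c[2]*p["fx"]+p["cx"]])
def save(p,n): cv2.imwrite(f"pics/{n}.png",cv2.resize(p["pixels"][:,:,::-1],(800,600),interpolation=cv2.INTER_CUBIC))
E
python3 - <<'E'
from h import *
s=env.state();print(s)
for n in("top","scene"):
    p=eyes.read_camera(n);save(p,n+"0")
    E=np.array(p["extrinsics"]);print(n,-E[:3,:3].T@E[:3,3],p["fx"])
    for o,z in(("chisel_6",45),("chisel_12",45),("chisel_20",45),("chisel_32",45),("dark_tray",0),("pine_tray",0),("mallet",0),("wax_tin",0),("oilstone",0)):
        print(o,[(np.round(d["centre"]),round(d["score"],2),ray(p,d["centre"],z).round()[:2]) for d in eyes.spot_point(o,p)[:3]])
E
```

```text
pics
{'t': 0.0, 'joints': array([ 1.14240471e+00,  4.91517030e-01,  1.55944267e+00,  6.03767091e-06,
        1.09169866e+00, -1.05575710e-01]), 'qvel': array([-0.00020032, -0.00239789,  0.00041613,  0.00245238,  0.00094038,
       -0.00081197]), 'tau': array([ 1.23750931e-03, -6.12653661e+01, -2.58179158e+01,  6.92414911e-02,
        4.82725224e-02, -7.14011480e-05]), 'eef_pos': array([198.13595098, 592.50830158, 214.09050514]), 'tcp_rot': array([-3.14053345e+00, -1.17628907e-04,  2.81877390e+00]), 'ft_force': array([ 0.36014804,  0.43431888, -0.76350212]), 'moment': array([-0.01908094, -0.01046046, -0.03664818]), 'grip_force': 0.0, 'opening': 0.9967804805587582}
top [ 543.8337163   -24.96542885 1341.0774113 ] 360.63617496630206
chisel_6 [(array([226., 201.]), 0.78, array([508., 199.])), (array([221., 216.]), 0.6, array([524., 143.])), (array([228., 184.]), 0.56, array([503., 260.]))]
chisel_12 [(array([226., 201.]), 0.78, array([508., 199.])), (array([221., 216.]), 0.6, array([524., 143.])), (array([228., 184.]), 0.56, array([503., 260.]))]
chisel_20 [(array([226., 201.]), 0.78, arr
[... 996 characters left out ...]
69, array([519., 132.]))]
chisel_20 [(array([156., 326.]), 0.78, array([507., 257.])), (array([164., 311.]), 0.75, array([533., 194.])), (array([164., 294.]), 0.69, array([519., 132.]))]
chisel_32 [(array([156., 326.]), 0.78, array([507., 257.])), (array([164., 311.]), 0.75, array([533., 194.])), (array([164., 294.]), 0.69, array([519., 132.]))]
dark_tray [(array([196., 202.]), 0.86, array([ 543., -207.])), (array([235., 270.]), 0.36, array([776., -28.]))]
pine_tray [(array([167., 318.]), 0.93, array([510., 230.])), (array([151., 339.]), 0.49, array([443., 341.]))]
mallet [(array([150., 401.]), 0.82, array([505., 570.]))]
wax_tin []
oilstone [(array([147., 399.]), 0.54, array([487., 570.]))]
```

View pics/top0.png

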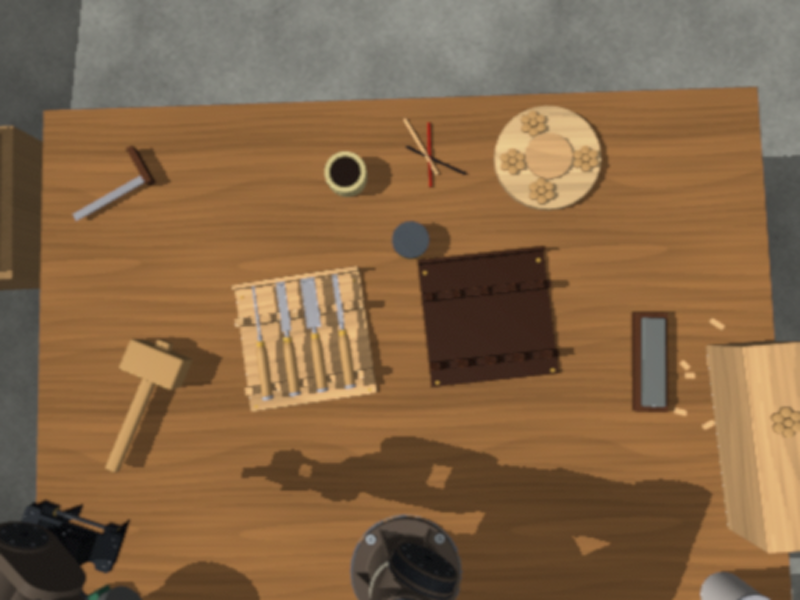

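View pics/scene0.png

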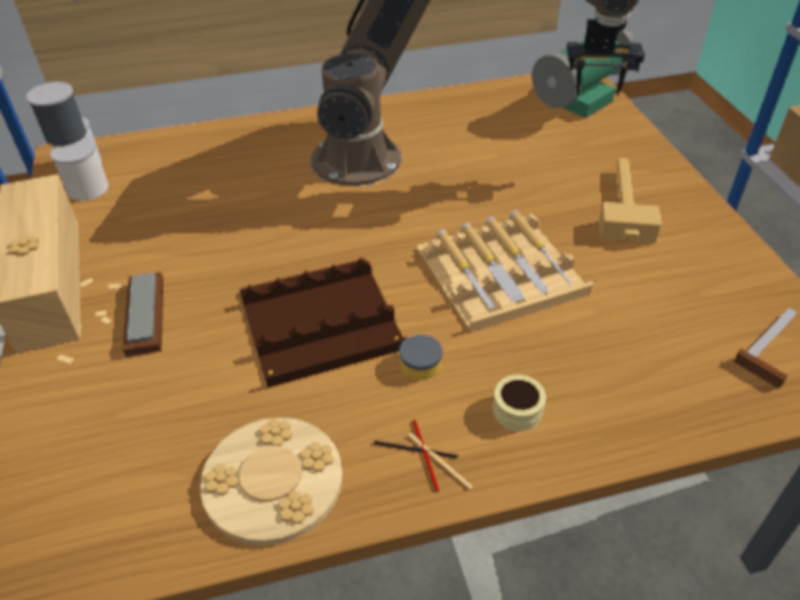

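```bash
cat > fit.py <<'E'
from h import *
from scipy.optimize import minimize
def T(q,X): 
    c,s=np.cos(q[2]),np.sin(q[2]);X=np.atleast_2d(X).astype(float)
    return np.c_[q[0]+c*X[:,0]-s*X[:,1],q[1]+s*X[:,0]+c*X[:,1],X[:,2]]
B=[[x,y,z] for x in(-120,180) for y in(-150,150) for z in(0,10)]
def hullmask(pts):
    im=np.zeros((384*4,512*4),np.uint8);h=cv2.convexHull(np.float32(pts))
    cv2.fillConvexPoly(im,np.int32(np.round((h+.5)*4*16)),1,shift=4);return im
if __name__=="__main__":
    P={n:eyes.read_camera(n) for n in("top","scene")}
    for o,q0 in(("dark_tray",(550,-203,.12)),("pine_tray",(512,225,.14))):
        for use in(["top"],["scene"],["top","scene"]):
            M={}
            for n in use:
                m=eyes.cut_out(o,P[n])[0]["mask"].astype(np.uint8)
                m=cv2.morphologyEx(m,cv2.MORPH_OPEN,np.ones((3,3)))
                ys,xs=np.nonzero(cv2.resize(m,None,fx=4,fy=4,interpolation=cv2.INTER_LINEAR))
                M[n]=hullmask(np.c_[xs,ys]/4-.5) 
            def cost(q):
                return sum(np.mean(M[n]!=hullmask([proj(P[n],X)[::-1] for X in T(q,B)]))/M[n].mean() for n in use)
            r=minimize(cost,q0,method="Nelder-Mead",options=dict(initial_simplex=np.array(q0)+np.array([[0,0,0],[10,0,0],[0,10,0],[0,0,.06]])))
            print(o,use,r.x.round(3),round(r.fun,3))
    p=P["top"];c=p["pixels"][160:270,140:370];c=cv2.resize(c[:,:,::-1],None,fx=3.4,fy=3.4,interpolation=cv2.INTER_CUBIC)
    cv2.imwrite("pics/crop0.png",c)
E
python3 fit.py
```

```text
dark_tray ['top'] [ 5.58969e+02 -2.07123e+02  8.00000e-02] 0.028
dark_tray ['scene'] [ 5.57210e+02 -2.09155e+02  8.30000e-02] 0.047
dark_tray ['top', 'scene'] [ 5.57644e+02 -2.08383e+02  8.40000e-02] 0.077
pine_tray ['top'] [5.14231e+02 2.26979e+02 1.27000e-01] 0.063
pine_tray ['scene'] [5.15374e+02 2.23747e+02 1.26000e-01] 0.065
pine_tray ['top', 'scene'] [5.15561e+02 2.25202e+02 1.23000e-01] 0.128
```

```bash
cat > ov.py <<'E'
from fit import *
import sys
D=(558,-208,.083);Pn=(515,225.5,.125)
def overlay(p,r0,r1,c0,c1,k,name,chis=True):
    im=cv2.resize(p["pixels"][r0:r1,c0:c1,::-1],None,fx=k,fy=k,interpolation=cv2.INTER_CUBIC)
    f=lambda X:tuple(np.int32(((proj(p,X)[::-1]-[c0,r0]+.5)*k)))
    for q in(D,Pn):
        b=T(q,[[-120,-150,10],[-120,150,10],[180,150,10],[180,-150,10]])
        for i in range(4): cv2.line(im,f(b[i]),f(b[(i+1)%4]),(255,0,255),1)
        for y in(96,32,-32,-96):
            a=T(q,[[-95,y,45],[170,y,45]]);
            cv2.line(im,f(a[0]),f(a[1]),(0,255,0),1)
            cv2.circle(im,f(T(q,[[0,y,45]])[0]),4,(0,255,255),1)
            for x,z in((-70,32),(90,43)): cv2.circle(im,f(T(q,[[x,y,z]])[0]),3,(255,255,0),1)
    cv2.imwrite(f"pics/{name}.png",im)
if __name__=="__main__":
    overlay(eyes.read_camera("top"),158,268,140,370,3.4,"ovt")
    overlay(eyes.read_camera("scene"),125,250,145,385,3.3,"ovs")
E
python3 ov.py
```

```text
(no output)
```

View pics/ovt.png

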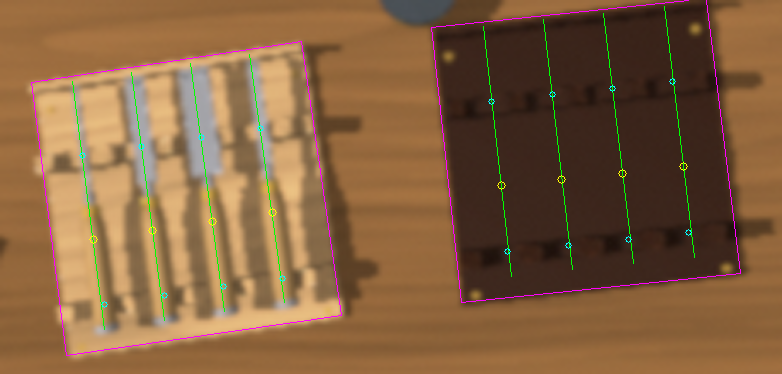

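View pics/ovs.png

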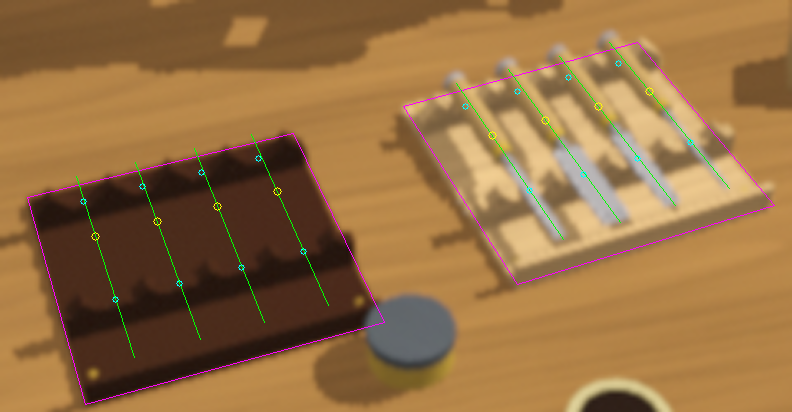

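View pics/crop0.png

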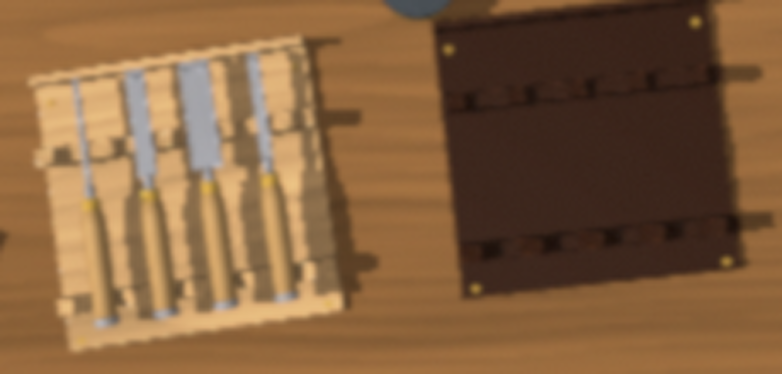

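Order in the pine tray from robot's left: 6 (crop col ~85), 20 (~140), 32 (~200), 12 (~260). The overlay puts both trays within ~5 mm of the picture; I take pine (512, 225.5, .125) and dark (556, -210, .083).

```bash
cat > go.py <<'E'
import sys
from fit import *
# go.py tray y tcpz [dx]: shift/turn in move units from the present pose (shift in axes after the turn)
Q={"d":(556,-210,.083),"p":(512,225.5,.125)}
q=Q[sys.argv[1]];y,z=map(float,sys.argv[2:4]);dx=float(sys.argv[4]) if len(sys.argv)>4 else 0
s=env.state();w=T(q,[[dx,y,z]])[0]-s["eef_pos"];yaw=q[2]+np.pi
e=(yaw-s["tcp_rot"][2]+np.pi)%(2*np.pi)-np.pi
c,n=np.cos(yaw),np.sin(yaw)
print("turn",round(-np.degrees(e)/5,3),"shift",(np.array([c*w[0]+n*w[1],n*w[0]-c*w[1],-w[2]])/60).round(3),"pos",s["eef_pos"].round(1),s["tcp_rot"].round(3),"open",round(s["opening"],3),"grip",round(s["grip_force"],1),"F",s["ft_force"].round(1),"t",s["t"])
E
python3 -m inch '[[[0,0,0],-0.86,-0.16],[[0,0,0],-0.86,-0.16],[[0,0,0],-0.86,-0.16],[[0,0,0],-0.86,-0.16],[[0,0,0],-0.86,-0.16],[[0,0,0],-0.86,-0.16],[[0,0,0],0,-0.16],[[0,0,0],0,-0.16],[[0,0,0],0,-0.16],[[0,0,0],0,-0.16]]'
python3 go.py p 32 120
```

```text
t: 2.85
eef_pos: [198.3, 592.7, 214.7]
tcp_rot: [3.142, 0.0, -3.015]
ft_force: [-0.6, 0.6, -0.2]
opening: 0.582
grip_force: 0.0
turn 0.023 shift [-4.425 -6.191  1.578] pos [198.3 592.7 214.7] [ 3.142  0.    -3.015] open 0.582 grip 0.0 F [-0.6  0.6 -0.2] t 2.85
```

```bash
python3 -m inch '[[[-0.44,-0.62,0.16],0,-0.16],[[-0.44,-0.62,0.16],0,-0.16],[[-0.44,-0.62,0.16],0,-0.16],[[-0.44,-0.62,0.16],0,-0.16],[[-0.44,-0.62,0.16],0,-0.16],[[-0.44,-0.62,0.16],0,-0.16],[[-0.44,-0.62,0.16],0,-0.16],[[-0.44,-0.62,0.16],0,-0.16],[[-0.44,-0.62,0.16],0,-0.16],[[-0.44,-0.62,0.16],0,-0.16]]'
python3 -m inch '[[[0,0,0],0,-0.16],[[0,0,0],0,-0.16],[[0,0,0],0,-0.16],[[0,0,0],0,-0.16],[[0,0,0],0,-0.16],[[0,0,0],0,-0.16],[[0,0,0],0,-0.16],[[0,0,0],0,-0.16],[[0,0,0],0,-0.16],[[0,0,0],0,-0.16]]'
python3 go.py p 32 26
```

```text
t: 4.1
eef_pos: [508.5, 256.2, 118.4]
tcp_rot: [3.141, 0.0, -3.015]
ft_force: [-0.1, -0.3, 0.4]
opening: 0.576
grip_force: 0.0
t: 5.35
eef_pos: [507.4, 257.3, 118.6]
tcp_rot: [3.142, 0.0, -3.014]
ft_force: [-0.1, -0.3, 0.4]
opening: 0.582
grip_force: 0.0
turn 0.028 shift [-0.01  -0.002  1.544] pos [507.4 257.3 118.6] [ 3.142  0.    -3.014] open 0.582 grip 0.0 F [-0.1 -0.3  0.4] t 5.35
```

```bash
python3 -m inch '[[[0,0,0.2],0,-0.16],[[0,0,0.2],0,-0.16],[[0,0,0.2],0,-0.16],[[0,0,0.2],0,-0.16],[[0,0,0.2],0,-0.16],[[0,0,0.2],0,-0.16],[[0,0,0.2],0,-0.16],[[0,0,0.14],0,-0.16],[[0,0,0],0,-0.16],[[0,0,0],0,-0.16]]'
python3 - <<'E'
from h import *
p=eyes.read_camera("scene");c=p["pixels"][90:230,250:400,::-1];cv2.imwrite("pics/g1.png",cv2.resize(c,None,fx=4,fy=4,interpolation=cv2.INTER_CUBIC))
E
```

```text
t: 6.6
eef_pos: [507.6, 257.4, 26.5]
tcp_rot: [3.141, 0.0, -3.014]
ft_force: [0.7, 0.3, 0.0]
opening: 0.579
grip_force: 0.0
```

View pics/g1.png

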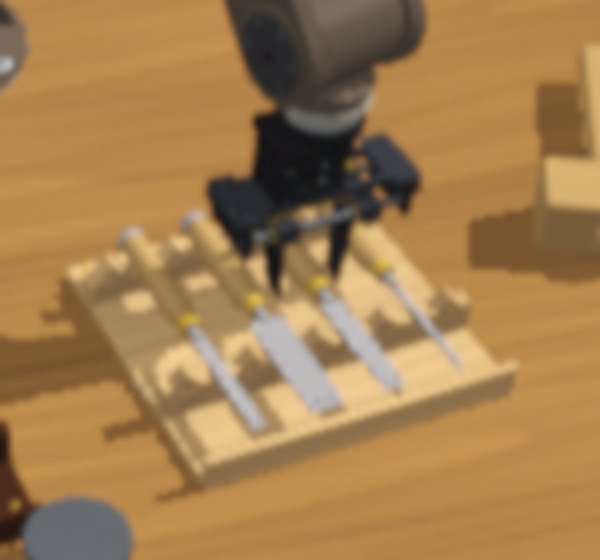

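The fingers, at (272,285) and (335,280), straddle the 20 mm chisel's handle clear of both neighbours. Close and lift.

```bash
python3 -m inch '[[[0,0,0],0,1],[[0,0,0],0,1],[[0,0,0],0,1],[[0,0,0],0,1],[[0,0,0],0,1],[[0,0,0],0,1],[[0,0,0],0,1],[[0,0,0],0,1],[[0,0,-0.05],0,1],[[0,0,-0.1],0,1]]'
python3 -m inch '[[[0,0,-0.2],0,1],[[0,0,-0.2],0,1],[[0,0,-0.2],0,1],[[0,0,-0.2],0,1],[[0,0,-0.2],0,1],[[0,0,-0.2],0,1],[[0,0,-0.2],0,1],[[0,0,-0.05],0,1],[[0,0,0],0,1],[[0,0,0],0,1]]'
python3 go.py d -32 116
```

```text
t: 7.9
eef_pos: [507.2, 257.3, 35.1]
tcp_rot: [-3.142, -0.001, -3.014]
ft_force: [0.4, -0.4, -1.3]
opening: 0.265
grip_force: 30.0
t: 9.15
eef_pos: [507.2, 257.3, 121.8]
tcp_rot: [-3.141, -0.001, -3.014]
ft_force: [-0.7, 0.9, -2.0]
opening: 0.269
grip_force: 30.0
turn 0.51 shift [-0.164 -8.362  0.097] pos [507.2 257.3 121.8] [-3.141e+00 -1.000e-03 -3.014e+00] open 0.269 grip 30.0 F [-0.7  0.9 -2. ] t 9.15
```

```bash
python3 -m inch '[[[0,-0.1,0],0.26,1],[[0,-0.3,0],0.25,1],[[0,-0.5,0],0,1],[[0,-0.5,0],0,1],[[0,-0.5,0],0,1],[[0,-0.5,0],0,1],[[0,-0.5,0],0,1],[[0,-0.5,0],0,1],[[0,-0.5,0],0,1],[[0,-0.5,0],0,1]]'
python3 -m inch '[[[-0.02,-0.5,0],0,1],[[-0.02,-0.5,0],0,1],[[-0.02,-0.5,0],0,1],[[-0.02,-0.5,0],0,1],[[-0.02,-0.5,0],0,1],[[-0.02,-0.5,0],0,1],[[-0.02,-0.5,0],0,1],[[-0.02,-0.3,0],0,1],[[0,-0.15,0],0,1],[[0,0,0],0,1]]'
python3 go.py d -32 50
python3 - <<'E'
from ov import *
import ov; ov.D=(556,-210,.083)
overlay(eyes.read_camera("scene"),95,245,145,385,3.3,"g2")
E
```

```text
t: 10.4
eef_pos: [529.6, -7.7, 122.2]
tcp_rot: [3.142, -0.0, -3.06]
ft_force: [-0.1, 0.2, -1.3]
opening: 0.27
grip_force: 30.0
t: 11.65
eef_pos: [558.9, -241.2, 122.0]
tcp_rot: [3.141, -0.0, -3.059]
ft_force: [-0.0, 0.5, -1.0]
opening: 0.268
grip_force: 30.0
turn -0.007 shift [ 0.005 -0.012  1.201] pos [ 558.9 -241.2  122. ] [ 3.141 -0.    -3.059] open 0.268 grip 30.0 F [-0.   0.5 -1. ] t 11.65
```

View pics/g2.png

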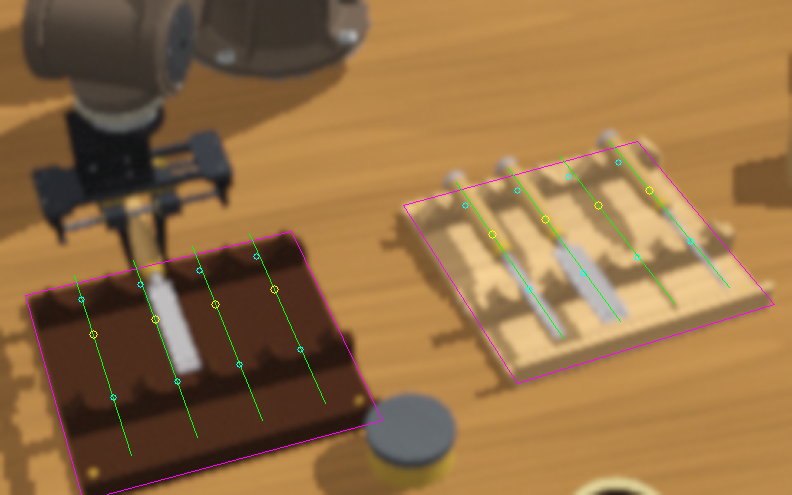

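The 20 mm chisel hangs level over the third notch, in line with the predicted axis at (178,381). Lower in two stages.

```bash
python3 -m inch '[[[0,0,0.2],0,1],[[0,0,0.2],0,1],[[0,0,0.2],0,1],[[0,0,0.2],0,1],[[0,0,0.2],0,1],[[0,0,0.2],0,1],[[0,0,0.14],0,1],[[0,0,0.08],0,1],[[0,0,0.04],0,1],[[0,0,0],0,1]]'
python3 -m inch '[[[0,0,0.03],0,1],[[0,0,0.03],0,1],[[0,0,0.03],0,1],[[0,0,0.03],0,1],[[0,0,0],0,1],[[0,0,0],0,1],[[0,0,0],0,1],[[0,0,0],0,1],[[0,0,0],0,1],[[0,0,0],0,1]]'
python3 go.py d -32 26
```

```text
t: 12.95
eef_pos: [559.2, -241.1, 34.7]
tcp_rot: [-3.142, 0.0, -3.059]
ft_force: [0.1, -0.3, -1.4]
opening: 0.264
grip_force: 30.0
t: 14.2
eef_pos: [559.2, -241.1, 27.4]
tcp_rot: [3.142, 0.0, -3.059]
ft_force: [0.5, -0.1, -1.9]
opening: 0.267
grip_force: 30.0
turn 0.0 shift [ 0.01  -0.013  0.024] pos [ 559.2 -241.1   27.4] [ 3.142  0.    -3.059] open 0.267 grip 30.0 F [ 0.5 -0.1 -1.9] t 14.2
```

```bash
python3 -m inch '[[[0,0,0.02],0,1],[[0,0,0],0,1],[[0,0,0],0,0.35],[[0,0,0],0,0.2],[[0,0,0],0,0],[[0,0,0],0,-0.16],[[0,0,0],0,-0.16],[[0,0,0],0,-0.16],[[0,0,0],0,-0.16],[[0,0,0],0,-0.16]]'
python3 -m inch '[[[0,0,-0.1],0,-0.16],[[0,0,-0.2],0,-0.16],[[0,0,-0.2],0,-0.16],[[0,0,-0.2],0,-0.16],[[0,0,-0.2],0,-0.16],[[0,0,-0.2],0,-0.16],[[0,0,-0.2],0,-0.16],[[0,0,-0.2],0,-0.16],[[0,0,0],0,-0.16],[[0,0,0],0,-0.16]]'
python3 go.py p -32 116 -1
```

```text
t: 15.45
eef_pos: [559.2, -241.1, 26.2]
tcp_rot: [3.142, 0.0, -3.059]
ft_force: [-0.1, -0.7, 0.4]
opening: 0.583
grip_force: 0.0
t: 16.7
eef_pos: [559.0, -241.0, 116.0]
tcp_rot: [3.141, -0.0, -3.059]
ft_force: [-0.3, 0.5, -0.5]
opening: 0.58
grip_force: 0.0
turn -0.482 shift [-1.760e-01  7.279e+00 -1.000e-03] pos [ 559. -241.  116.] [ 3.141 -0.    -3.059] open 0.58 grip 0.0 F [-0.3  0.5 -0.5] t 16.7
```

Next: the 32 (pine y −32) to dark y −96.

```bash
python3 -m inch '[[[-0.02,0.2,0],-0.24,-0.16],[[-0.02,0.5,0],-0.24,-0.16],[[-0.02,0.8,0],0,-0.16],[[-0.02,0.8,0],0,-0.16],[[-0.02,0.8,0],0,-0.16],[[-0.02,0.8,0],0,-0.16],[[-0.02,0.8,0],0,-0.16],[[-0.02,0.8,0],0,-0.16],[[-0.02,0.8,0],0,-0.16],[[0,0.6,0],0,-0.16]]'
python3 -m inch '[[[0,0.38,0],0,-0.16],[[0,0,0],0,-0.16],[[0,0,0],0,-0.16],[[0,0,0],0,-0.16],[[0,0,0],0,-0.16],[[0,0,0],0,-0.16],[[0,0,0],0,-0.16],[[0,0,0],0,-0.16],[[0,0,0],0,-0.16],[[0,0,0],0,-0.16]]'
python3 go.py p -32 26.5
python3 - <<'E'
from ov import *
import ov; ov.D=(556,-210,.083);ov.Pn=(512,225.5,.125)
overlay(eyes.read_camera("top"),158,268,140,370,3.4,"g3")
E
```

```text
t: 17.95
eef_pos: [518.4, 173.5, 115.9]
tcp_rot: [3.141, -0.001, -3.015]
ft_force: [0.1, -0.7, -0.1]
opening: 0.578
grip_force: 0.0
t: 19.2
eef_pos: [516.6, 193.7, 116.2]
tcp_rot: [3.142, 0.0, -3.017]
ft_force: [-0.0, 0.3, -0.6]
opening: 0.58
grip_force: 0.0
turn -0.001 shift [1.000e-02 1.000e-03 1.496e+00] pos [516.6 193.7 116.2] [ 3.142  0.    -3.017] open 0.58 grip 0.0 F [-0.   0.3 -0.6] t 19.2
```

View pics/g3.png

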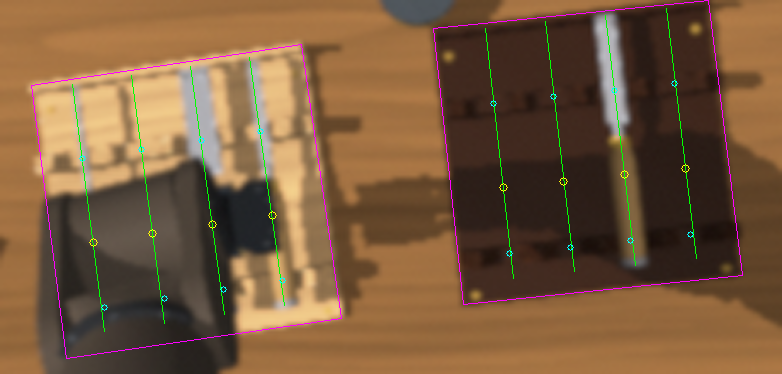

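The 20 mm chisel lies in notch 3, on the predicted line from (604,14) to (635,265). Proceed with the 32.

```bash
python3 -m inch '[[[0,0,0.2],0,-0.16],[[0,0,0.2],0,-0.16],[[0,0,0.2],0,-0.16],[[0,0,0.2],0,-0.16],[[0,0,0.2],0,-0.16],[[0,0,0.2],0,-0.16],[[0,0,0.2],0,-0.16],[[0,0,0.1],0,-0.16],[[0,0,0],0,-0.16],[[0,0,0],0,-0.16]]'
python3 -m inch '[[[0,0,0],0,1],[[0,0,0],0,1],[[0,0,0],0,1],[[0,0,0],0,1],[[0,0,0],0,1],[[0,0,0],0,1],[[0,0,0],0,1],[[0,0,0],0,1],[[0,0,-0.05],0,1],[[0,0,-0.1],0,1]]'
python3 -m inch '[[[0,0,-0.2],0,1],[[0,0,-0.2],0,1],[[0,0,-0.2],0,1],[[0,0,-0.2],0,1],[[0,0,-0.2],0,1],[[0,0,-0.2],0,1],[[0,0,-0.2],0,1],[[0,0,-0.05],0,1],[[0,0,0],0,1],[[0,0,0],0,1]]'
python3 go.py d -96 116
```

```text
t: 20.5
eef_pos: [516.8, 193.8, 26.5]
tcp_rot: [3.141, 0.001, -3.017]
ft_force: [0.2, -0.2, 0.8]
opening: 0.58
grip_force: 0.0
t: 21.75
eef_pos: [516.3, 193.7, 35.1]
tcp_rot: [3.142, -0.001, -3.017]
ft_force: [-0.7, -0.2, -1.2]
opening: 0.268
grip_force: 30.0
t: 23.0
eef_pos: [516.4, 193.7, 121.9]
tcp_rot: [3.142, -0.001, -3.017]
ft_force: [0.4, 0.8, -2.4]
opening: 0.265
grip_force: 30.0
turn 0.48 shift [-0.1   -8.359  0.098] pos [516.4 193.7 121.9] [ 3.142e+00 -1.000e-03 -3.017e+00] open 0.265 grip 30.0 F [ 0.4  0.8 -2.4] t 23.0
```

```bash
python3 -m inch '[[[0,-0.1,0],0.24,1],[[0,-0.3,0],0.24,1],[[0,-0.5,0],0,1],[[0,-0.5,0],0,1],[[0,-0.5,0],0,1],[[0,-0.5,0],0,1],[[0,-0.5,0],0,1],[[0,-0.5,0],0,1],[[0,-0.5,0],0,1],[[0,-0.5,0],0,1]]'
python3 -m inch '[[[-0.01,-0.5,0],0,1],[[-0.01,-0.5,0],0,1],[[-0.01,-0.5,0],0,1],[[-0.01,-0.5,0],0,1],[[-0.01,-0.5,0],0,1],[[-0.01,-0.5,0],0,1],[[-0.01,-0.5,0],0,1],[[-0.01,-0.3,0],0,1],[[0,-0.15,0],0,1],[[0,0,0],0,1]]'
python3 go.py d -96 27
```

```text
t: 24.25
eef_pos: [538.7, -71.4, 122.1]
tcp_rot: [3.142, -0.0, -3.06]
ft_force: [0.6, 0.4, -2.2]
opening: 0.267
grip_force: 30.0
t: 25.5
eef_pos: [563.3, -305.2, 122.1]
tcp_rot: [3.141, -0.0, -3.059]
ft_force: [-0.1, -0.6, -2.7]
opening: 0.263
grip_force: 30.0
turn -0.007 shift [-0.011 -0.009  1.584] pos [ 563.3 -305.2  122.1] [ 3.141 -0.    -3.059] open 0.263 grip 30.0 F [-0.1 -0.6 -2.7] t 25.5
```

```bash
python3 -m inch '[[[0,0,0.2],0,1],[[0,0,0.2],0,1],[[0,0,0.2],0,1],[[0,0,0.2],0,1],[[0,0,0.2],0,1],[[0,0,0.2],0,1],[[0,0,0.14],0,1],[[0,0,0.08],0,1],[[0,0,0.04],0,1],[[0,0,0],0,1]]'
python3 -m inch '[[[0,0,0.03],0,1],[[0,0,0.03],0,1],[[0,0,0.03],0,1],[[0,0,0.03],0,1],[[0,0,0],0,1],[[0,0,0],0,1],[[0,0,0],0,1],[[0,0,0],0,1],[[0,0,0],0,1],[[0,0,0],0,1]]'
```

```text
t: 26.75
eef_pos: [563.6, -305.1, 34.7]
tcp_rot: [-3.142, 0.0, -3.059]
ft_force: [0.1, -0.1, -2.3]
opening: 0.268
grip_force: 30.0
t: 28.0
eef_pos: [563.6, -305.1, 27.4]
tcp_rot: [3.142, 0.0, -3.059]
ft_force: [-0.5, 0.2, -1.9]
opening: 0.267
grip_force: 30.0
```

Same as before; release, rise, and go for the 12 (pine y −96).

```bash
python3 -m inch '[[[0,0,0.02],0,1],[[0,0,0],0,1],[[0,0,0],0,0.35],[[0,0,0],0,0.2],[[0,0,0],0,0],[[0,0,0],0,-0.16],[[0,0,0],0,-0.16],[[0,0,0],0,-0.16],[[0,0,0],0,-0.16],[[0,0,0],0,-0.16]]'
python3 -m inch '[[[0,0,-0.1],0,-0.16],[[0,0,-0.2],0,-0.16],[[0,0,-0.2],0,-0.16],[[0,0,-0.2],0,-0.16],[[0,0,-0.2],0,-0.16],[[0,0,-0.2],0,-0.16],[[0,0,-0.2],0,-0.16],[[0,0,-0.2],0,-0.16],[[0,0,0],0,-0.16],[[0,0,0],0,-0.16]]'
python3 go.py p -96 116
```

```text
t: 29.25
eef_pos: [563.5, -305.1, 26.2]
tcp_rot: [3.142, 0.0, -3.059]
ft_force: [0.6, -0.6, 0.1]
opening: 0.576
grip_force: 0.0
t: 30.5
eef_pos: [563.4, -305.0, 115.9]
tcp_rot: [3.141, -0.0, -3.059]
ft_force: [0.1, -0.7, 0.5]
opening: 0.581
grip_force: 0.0
turn -0.482 shift [-2.530e-01  7.279e+00 -1.000e-03] pos [ 563.4 -305.   115.9] [ 3.141 -0.    -3.059] open 0.581 grip 0.0 F [ 0.1 -0.7  0.5] t 30.5
```

```bash
python3 -m inch '[[[-0.03,0.2,0],-0.24,-0.16],[[-0.03,0.5,0],-0.24,-0.16],[[-0.03,0.8,0],0,-0.16],[[-0.03,0.8,0],0,-0.16],[[-0.03,0.8,0],0,-0.16],[[-0.03,0.8,0],0,-0.16],[[-0.03,0.8,0],0,-0.16],[[-0.02,0.8,0],0,-0.16],[[-0.02,0.8,0],0,-0.16],[[0,0.6,0],0,-0.16]]'
python3 -m inch '[[[0,0.38,0],0,-0.16],[[0,0,0],0,-0.16],[[0,0,0],0,-0.16],[[0,0,0],0,-0.16],[[0,0,0],0,-0.16],[[0,0,0],0,-0.16],[[0,0,0],0,-0.16],[[0,0,0],0,-0.16],[[0,0,0],0,-0.16],[[0,0,0],0,-0.16]]'
python3 go.py p -96 26.5
```

```text
t: 31.75
eef_pos: [527.0, 109.9, 116.0]
tcp_rot: [3.141, -0.001, -3.015]
ft_force: [0.2, -1.0, 0.5]
opening: 0.579
grip_force: 0.0
t: 33.0
eef_pos: [525.2, 130.2, 116.2]
tcp_rot: [3.142, 0.0, -3.017]
ft_force: [0.3, 0.2, 0.5]
opening: 0.575
grip_force: 0.0
turn -0.001 shift [0.02  0.003 1.495] pos [525.2 130.2 116.2] [ 3.142  0.    -3.017] open 0.575 grip 0.0 F [0.3 0.2 0.5] t 33.0
```

```bash
python3 -m inch '[[[0.02,0,0.2],0,-0.16],[[0,0,0.2],0,-0.16],[[0,0,0.2],0,-0.16],[[0,0,0.2],0,-0.16],[[0,0,0.2],0,-0.16],[[0,0,0.2],0,-0.16],[[0,0,0.2],0,-0.16],[[0,0,0.1],0,-0.16],[[0,0,0],0,-0.16],[[0,0,0],0,-0.16]]'
python3 -m inch '[[[0,0,0],0,1],[[0,0,0],0,1],[[0,0,0],0,1],[[0,0,0],0,1],[[0,0,0],0,1],[[0,0,0],0,1],[[0,0,0],0,1],[[0,0,0],0,1],[[0,0,-0.05],0,1],[[0,0,-0.1],0,1]]'
python3 -m inch '[[[0,0,-0.2],0,1],[[0,0,-0.2],0,1],[[0,0,-0.2],0,1],[[0,0,-0.2],0,1],[[0,0,-0.2],0,1],[[0,0,-0.2],0,1],[[0,0,-0.2],0,1],[[0,0,-0.05],0,1],[[0,0,0],0,1],[[0,0,0],0,1]]'
python3 go.py d 32 116
```

```text
t: 34.25
eef_pos: [524.1, 130.1, 26.5]
tcp_rot: [3.142, 0.0, -3.017]
ft_force: [-1.1, 0.4, 0.0]
opening: 0.577
grip_force: 0.0
t: 35.5
eef_pos: [523.7, 130.0, 35.2]
tcp_rot: [3.141, -0.001, -3.017]
ft_force: [0.0, -0.6, -1.2]
opening: 0.27
grip_force: 30.0
t: 36.75
eef_pos: [523.8, 130.0, 121.9]
tcp_rot: [3.141, -0.001, -3.017]
ft_force: [-0.2, -0.4, -1.9]
opening: 0.26
grip_force: 30.0
turn 0.479 shift [-0.065 -5.158  0.098] pos [523.8 130.  121.9] [ 3.141e+00 -1.000e-03 -3.017e+00] open 0.26 grip 30.0 F [-0.2 -0.4 -1.9] t 36.75
```

```bash
python3 -m inch '[[[0,-0.1,0],0.24,1],[[0,-0.3,0],0.24,1],[[-0.01,-0.4,0],0,1],[[-0.01,-0.4,0],0,1],[[-0.01,-0.4,0],0,1],[[-0.01,-0.4,0],0,1],[[-0.01,-0.4,0],0,1],[[0,-0.4,0],0,1],[[0,-0.4,0],0,1],[[0,-0.4,0],0,1]]'
python3 -m inch '[[[0,-0.4,0],0,1],[[0,-0.4,0],0,1],[[0,-0.4,0],0,1],[[0,-0.25,0],0,1],[[0,-0.12,0],0,1],[[0,0,0],0,1],[[0,0,0],0,1],[[0,0,0],0,1],[[0,0,0],0,1],[[0,0,0],0,1]]'
python3 go.py d 32 27
```

```text
t: 38.0
eef_pos: [545.2, -86.9, 122.1]
tcp_rot: [3.142, -0.0, -3.06]
ft_force: [0.0, 0.1, -1.1]
opening: 0.269
grip_force: 30.0
t: 39.25
eef_pos: [553.4, -178.6, 122.3]
tcp_rot: [3.142, 0.0, -3.058]
ft_force: [0.2, -0.3, -1.1]
opening: 0.267
grip_force: 30.0
turn 0.003 shift [-0.     0.008  1.588] pos [ 553.4 -178.6  122.3] [ 3.142  0.    -3.058] open 0.267 grip 30.0 F [ 0.2 -0.3 -1.1] t 39.25
```

```bash
python3 -m inch '[[[0,0,0.2],0,1],[[0,0,0.2],0,1],[[0,0,0.2],0,1],[[0,0,0.2],0,1],[[0,0,0.2],0,1],[[0,0,0.2],0,1],[[0,0,0.14],0,1],[[0,0,0.08],0,1],[[0,0,0.04],0,1],[[0,0,0],0,1]]'
python3 -m inch '[[[0,0,0.03],0,1],[[0,0,0.03],0,1],[[0,0,0.03],0,1],[[0,0,0.03],0,1],[[0,0,0],0,1],[[0,0,0],0,1],[[0,0,0],0,1],[[0,0,0],0,1],[[0,0,0],0,1],[[0,0,0],0,1]]'
```

```text
t: 40.5
eef_pos: [553.4, -178.8, 34.7]
tcp_rot: [-3.142, 0.0, -3.059]
ft_force: [-0.7, 0.2, -0.8]
opening: 0.269
grip_force: 30.0
t: 41.75
eef_pos: [553.3, -178.8, 27.4]
tcp_rot: [3.142, 0.0, -3.059]
ft_force: [-0.1, 0.1, -1.8]
opening: 0.268
grip_force: 30.0
```

```bash
python3 -m inch '[[[0,0,0.02],0,1],[[0,0,0],0,1],[[0,0,0],0,0.35],[[0,0,0],0,0.2],[[0,0,0],0,0],[[0,0,0],0,-0.16],[[0,0,0],0,-0.16],[[0,0,0],0,-0.16],[[0,0,0],0,-0.16],[[0,0,0],0,-0.16]]'
python3 -m inch '[[[0,0,-0.1],0,-0.16],[[0,0,-0.2],0,-0.16],[[0,0,-0.2],0,-0.16],[[0,0,-0.2],0,-0.16],[[0,0,-0.2],0,-0.16],[[0,0,-0.2],0,-0.16],[[0,0,-0.2],0,-0.16],[[0,0,-0.2],0,-0.16],[[0,0,0],0,-0.16],[[0,0,0],0,-0.16]]'
python3 go.py p 96 116
```

```text
t: 43.0
eef_pos: [553.3, -178.8, 26.2]
tcp_rot: [3.142, 0.0, -3.059]
ft_force: [-0.2, -0.5, -0.3]
opening: 0.58
grip_force: 0.0
t: 44.25
eef_pos: [553.1, -178.7, 116.0]
tcp_rot: [3.141, -0.0, -3.059]
ft_force: [-0.7, -0.7, 0.5]
opening: 0.581
grip_force: 0.0
turn -0.481 shift [-1.60e-01  8.37e+00 -1.00e-03] pos [ 553.1 -178.7  116. ] [ 3.141 -0.    -3.059] open 0.581 grip 0.0 F [-0.7 -0.7  0.5] t 44.25
```

```bash
python3 -m inch '[[[-0.02,0.2,0],-0.24,-0.16],[[-0.02,0.5,0],-0.24,-0.16],[[-0.02,0.8,0],0,-0.16],[[-0.02,0.8,0],0,-0.16],[[-0.02,0.8,0],0,-0.16],[[-0.02,0.8,0],0,-0.16],[[-0.02,0.8,0],0,-0.16],[[-0.01,0.8,0],0,-0.16],[[0,0.8,0],0,-0.16],[[0,0.8,0],0,-0.16]]'
python3 -m inch '[[[0,0.7,0],0,-0.16],[[0,0.4,0],0,-0.16],[[0,0.17,0],0,-0.16],[[0,0,0],0,-0.16],[[0,0,0],0,-0.16],[[0,0,0],0,-0.16],[[0,0,0],0,-0.16],[[0,0,0],0,-0.16],[[0,0,0],0,-0.16],[[0,0,0],0,-0.16]]'
python3 go.py p 96 26.5
```

```text
t: 45.5
eef_pos: [509.3, 247.1, 115.9]
tcp_rot: [3.142, -0.001, -3.016]
ft_force: [1.1, 0.2, 0.4]
opening: 0.578
grip_force: 0.0
t: 46.75
eef_pos: [500.8, 320.6, 116.2]
tcp_rot: [3.142, 0.0, -3.017]
ft_force: [-0.2, 0.4, -0.1]
opening: 0.579
grip_force: 0.0
turn -0.002 shift [0.012 0.003 1.496] pos [500.8 320.6 116.2] [ 3.142  0.    -3.017] open 0.579 grip 0.0 F [-0.2  0.4 -0.1] t 46.75
```

```bash
python3 -m inch '[[[0.01,0,0.2],0,-0.16],[[0,0,0.2],0,-0.16],[[0,0,0.2],0,-0.16],[[0,0,0.2],0,-0.16],[[0,0,0.2],0,-0.16],[[0,0,0.2],0,-0.16],[[0,0,0.2],0,-0.16],[[0,0,0.1],0,-0.16],[[0,0,0],0,-0.16],[[0,0,0],0,-0.16]]'
python3 -m inch '[[[0,0,0],0,1],[[0,0,0],0,1],[[0,0,0],0,1],[[0,0,0],0,1],[[0,0,0],0,1],[[0,0,0],0,1],[[0,0,0],0,1],[[0,0,0],0,1],[[0,0,-0.05],0,1],[[0,0,-0.1],0,1]]'
python3 -m inch '[[[0,0,-0.2],0,1],[[0,0,-0.2],0,1],[[0,0,-0.2],0,1],[[0,0,-0.2],0,1],[[0,0,-0.2],0,1],[[0,0,-0.2],0,1],[[0,0,-0.2],0,1],[[0,0,-0.05],0,1],[[0,0,0],0,1],[[0,0,0],0,1]]'
python3 go.py d 96 116
```

```text
t: 48.0
eef_pos: [500.4, 320.7, 26.6]
tcp_rot: [3.141, 0.001, -3.017]
ft_force: [-0.7, -0.5, 0.7]
opening: 0.58
grip_force: 0.0
t: 49.25
eef_pos: [500.0, 320.5, 35.1]
tcp_rot: [-3.141, -0.001, -3.017]
ft_force: [-0.5, 0.4, -1.7]
opening: 0.267
grip_force: 29.9
t: 50.5
eef_pos: [500.0, 320.5, 121.8]
tcp_rot: [-3.141, -0.001, -3.017]
ft_force: [0.6, 0.3, -1.2]
opening: 0.27
grip_force: 29.9
turn 0.481 shift [-0.197 -7.289  0.097] pos [500.  320.5 121.8] [-3.141e+00 -1.000e-03 -3.017e+00] open 0.27 grip 29.9 F [ 0.6  0.3 -1.2] t 50.5
```

```bash
python3 -m inch '[[[0,-0.1,0],0.24,1],[[0,-0.3,0],0.24,1],[[-0.02,-0.5,0],0,1],[[-0.02,-0.5,0],0,1],[[-0.02,-0.5,0],0,1],[[-0.02,-0.5,0],0,1],[[-0.02,-0.5,0],0,1],[[-0.02,-0.5,0],0,1],[[-0.02,-0.5,0],0,1],[[-0.02,-0.5,0],0,1]]'
python3 -m inch '[[[-0.02,-0.5,0],0,1],[[0,-0.5,0],0,1],[[0,-0.5,0],0,1],[[0,-0.5,0],0,1],[[0,-0.5,0],0,1],[[0,-0.25,0],0,1],[[0,-0.14,0],0,1],[[0,0,0],0,1],[[0,0,0],0,1],[[0,0,0],0,1]]'
python3 go.py d 96 27
```

```text
t: 51.75
eef_pos: [532.0, 56.3, 122.2]
tcp_rot: [3.142, -0.0, -3.06]
ft_force: [0.1, 0.3, -1.0]
opening: 0.268
grip_force: 29.9
t: 53.0
eef_pos: [547.9, -113.7, 122.2]
tcp_rot: [3.141, 0.0, -3.058]
ft_force: [0.1, 1.4, -2.1]
opening: 0.268
grip_force: 29.9
turn 0.01 shift [-0.002 -0.011  1.587] pos [ 547.9 -113.7  122.2] [ 3.141  0.    -3.058] open 0.268 grip 29.9 F [ 0.1  1.4 -2.1] t 53.0
```

```bash
python3 -m inch '[[[0,0,0.2],0,1],[[0,0,0.2],0,1],[[0,0,0.2],0,1],[[0,0,0.2],0,1],[[0,0,0.2],0,1],[[0,0,0.2],0,1],[[0,0,0.14],0,1],[[0,0,0.08],0,1],[[0,0,0.04],0,1],[[0,0,0],0,1]]'
python3 -m inch '[[[0,0,0.03],0,1],[[0,0,0.03],0,1],[[0,0,0.03],0,1],[[0,0,0.03],0,1],[[0,0,0],0,1],[[0,0,0],0,1],[[0,0,0],0,1],[[0,0,0],0,1],[[0,0,0],0,1],[[0,0,0],0,1]]'
```

```text
t: 54.25
eef_pos: [547.9, -114.4, 34.7]
tcp_rot: [3.142, 0.0, -3.059]
ft_force: [-0.0, -0.2, -1.8]
opening: 0.266
grip_force: 29.9
t: 55.5
eef_pos: [547.9, -114.3, 27.5]
tcp_rot: [3.142, 0.0, -3.059]
ft_force: [-0.4, -0.9, -1.8]
opening: 0.269
grip_force: 29.9
```

Release, rise, then swing well aside for a clear final view.

```bash
python3 -m inch '[[[0,0,0.02],0,1],[[0,0,0],0,1],[[0,0,0],0,0.35],[[0,0,0],0,0.2],[[0,0,0],0,0],[[0,0,0],0,-0.16],[[0,0,0],0,-0.16],[[0,0,0],0,-0.16],[[0,0,0],0,-0.16],[[0,0,0],0,-0.16]]'
python3 -m inch '[[[0,0,-0.1],0,-0.16],[[0,0,-0.3],0,-0.16],[[0,0,-0.4],0,-0.16],[[0,0,-0.4],0,-0.16],[[0,0,-0.4],0,-0.16],[[0,0,-0.4],0,-0.16],[[0,0.3,0],0,-0.16],[[0,0.6,0],0,-0.16],[[0,0.7,0],0,-0.16],[[0,0.7,0],0,-0.16]]'
python3 -m inch '[[[0,0.8,0],0,-0.16],[[0,0.8,0],0,-0.16],[[0,0.8,0],0,-0.16],[[0,0.7,0],0,-0.16],[[0,0.4,0],0,-0.16],[[0,0,0],0,-0.16],[[0,0,0],0,-0.16],[[0,0,0],0,-0.16],[[0,0,0],0,-0.16],[[0,0,0],0,-0.16]]'
python3 - <<'E'
from ov import *
import ov; ov.D=(556,-210,.083);ov.Pn=(512,225.5,.125)
overlay(eyes.read_camera("top"),158,268,240,370,5,"f1")
overlay(eyes.read_camera("scene"),125,250,130,330,4,"f2")
E
```

```text
t: 56.75
eef_pos: [547.9, -114.4, 26.2]
tcp_rot: [3.142, 0.0, -3.059]
ft_force: [-0.5, -0.2, -0.9]
opening: 0.581
grip_force: 0.0
t: 58.0
eef_pos: [535.4, 25.3, 145.3]
tcp_rot: [3.141, -0.001, -3.059]
ft_force: [0.9, 0.5, -0.4]
opening: 0.578
grip_force: 0.0
t: 59.25
eef_pos: [519.1, 232.0, 146.3]
tcp_rot: [3.142, 0.0, -3.059]
ft_force: [0.3, 0.1, -0.0]
opening: 0.579
grip_force: 0.0
```

View pics/f1.png

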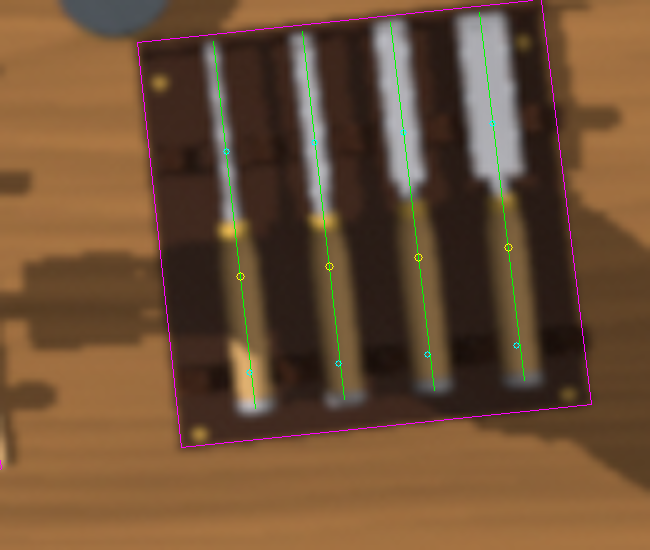

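View pics/f2.png

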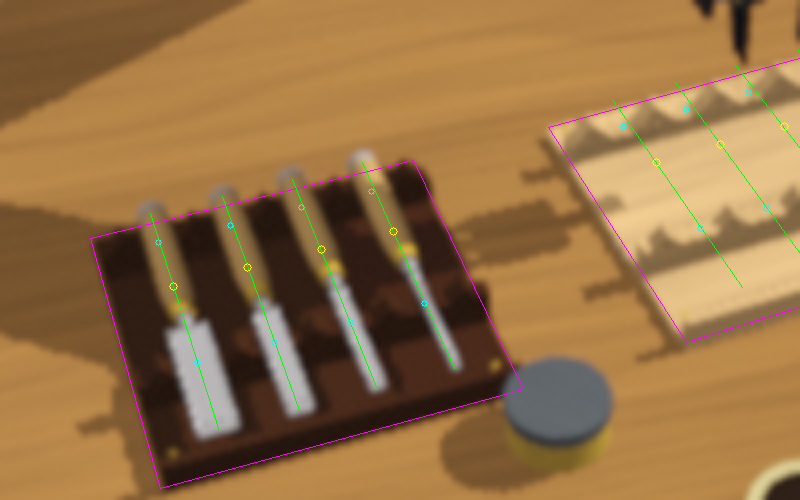

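All four lie on their predicted axes. In the top view the tips are at columns 212, 300, 390 and 480, running 6, 12, 20, 32 from left to right. The bystanders are untouched and the arm is clear.

```bash
python3 -c "from cell import env;print(env.job_done())"
```

```text
the job is handed in; nothing more can be done
None
```

The four chisels lie in the dark tray, graded 6, 12, 20, 32 mm from left to right with their blades pointing away, and the job was handed in at about 59 s; the cameras showed everything in place, but no verdict came back.

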